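# Square up insulator blanks in the drilling fixture

### The arm

A 6-joint arm with a two-finger parallel gripper is mounted at the origin on the work surface. World frame = base frame: x ahead of the robot, y to its left, z up, the work surface at z = 0. Lengths are in m, angles in degrees, forces in N, time in s.
With the tool pointing down it reaches from about 0.375 to 0.9 m from the base axis. Payload 3.1 kg.
Tool frame: the origin (TCP) lies between the finger pads; the fingertips stand 22 mm ahead of it and the grasp point (between the pads) lies 3 mm ahead of it; z points along the fingers, y is the line along which they close (so a half turn about z gives the same grasp; the last joint's range is limited). The gripper opens to 87 mm and grips with 3 to 60 N. Pads are 19 mm wide; open, the fingers measure 117 mm over their backs; the gripper's body (75 mm by 190 mm) begins 51 mm behind the grasp point.
Start: joints at [53.027, 30.224, 82.088, -0, 67.689, -10.227], TCP at [0.281, 0.558, 0.245] pointing down, gripper open.
Joint ranges: [-176.69, 176.69], [-43.24, 126.21], [12.49, 139.97], [-82, 262], [0, 151.66], [-163.58, 163.58]. Speed limits (degrees/s): [159.86, 159.86, 180, 180, 180, 180].

### API

Orientations are given as a 3x3 rotation matrix whose columns are the frame's x, y, z axes.
In Python, from rig import bot, capture, search_frame, outline_of, spot_point gives the robot as it stands.
- The arm moves only by the tool jog_arm, never from a script. Its argument "rows" is text: rows parted by semicolons, each of 7 numbers parted by spaces: the opening, from 0 (shut) to 1 (fully open), then the shift along the tool's x, y, z as a fraction of full scale, then the turn, a rotation vector about the tool's x, y, z as a fraction of full scale. A call has 1 to 20 rows; each row is the pose to reach, as a shift and turn from the pose commanded when the call began, along the tool's axes at that moment; what a row does not reach only later rows make up. Full scale, the value 1, is 0.5 m for a shift and pi/4 rad for a turn. A row lasts 1/12 s, in which the tool goes at most 41.7 mm and 7.16 degrees, less where a joint would pass 70% of its speed; a pose out of reach is approached as far as the arm can. A call with a number of a shift or a turn outside -1 to 1 is refused whole. A call with a gripper value outside its range is refused whole. The fingers move at their own pace and stop on an object; the grip force is fixed at half the most. Time passes only in rows, so rows that repeat a pose let the fingers close. It gives the time, the measured TCP pose, the force, the opening and the grip force at its end, in the units of the state.
- bot.read_state(): the state, without advancing time (a new reading comes with each control period).
- capture(name): name is "scene" or "top" or "wrist"; returns a dict with "pixels" (480x640x3 uint8, red, green, blue), "fx", "fy", "cx", "cy" (pixels), "R" (3x3) and "t" (3): a world point X has camera coordinates R X + t; the wrist camera has in their place "mount" (4x4, takes a point from camera to tool coordinates, whose origin is the TCP and whose axes are the flange's). Camera axes: x right, y down, z forward; pixel columns grow to the right and rows downward; lengths in m; the calibration is good to about 2 mm. A picture is of the moment at which its call begins: read the wrist's pose just before it. There is no depth.
- bot.hand_in(): hands the job in; it is judged then, once.
Trained networks look in a picture, given as the dict that the camera call returned (one of the last four; its "shot" number tells which), for a name from the list of things; names that differ only in an ending like _2 or _b are one class to them, and where a whole thing is asked for, a point or a joint stands for the part that bears it (a point fixed in the world has none). Each returns a list of dicts, best first, with "conf" (0 to 1); they miss things now and then, are a little off and sometimes report something else, mostly with a low value. They report only what shows in the picture. A call takes as long as a camera call. They do not tell look-alikes from the thing itself.
- search_frame(label, picture): "point" ([x, y, z] in m, in world coordinates, good to about 4 mm: the middle of the surface that is visible of it).
- outline_of(label, picture): "region" (480x640 bool, what is visible of it).
- spot_point(label, picture): "point" ([x, y, z] in m, in world coordinates, good to about 4 mm: a listed point, or the origin of a listed thing).
The state is a dict: "time_s": time; "joint_positions": joint angles; "qvel": joint speeds; "tau": joint torques, N m; "position": TCP position; "tcp_rot": TCP orientation; "force": force on the tool from outside, world axes, zero at the start; "moment": the same for the moment, N m; "opening": opening from 0.0 (shut) to 1.0 (fully open); "grasp_force": force on a finger pad.
Only numpy, scipy, OpenCV 4.12 (cv2) and the standard library are available. Lean on these libraries where they do the work, as an engineer would, in place of code of your own. Each camera call takes 0.05 s, during which the arm holds its last target. There are 200 camera calls.

### The job

Load the drilling fixture: lay the two brown bakelite blanks flat in it, one on the other, with their long sides along the long fence, and lay the slightly smaller steel drill template on top of them in the same way. Nudge the plates home gently until each of the three sits tight and square against both fences, then let go. Do not drop or ram anything, since bakelite chips easily, and leave the other things on the desk where they are.

Things in the scene. Friction and masses are not known exactly. Their poses are not given: they have to be found in the camera images.
- blank_a_center (a point): Centre (half-way up) of the first brown bakelite blank, a plain loose plate about 125 x 65 mm, 10 mm thick, 0.12 kg, flat on the desk. The two blanks were sawn by hand together: alike and square, but length and width may each be up to 3 mm over or under. x along its length, y across, z up. Plates slide on one another and on the base with friction of about 0.8 to 1.2.
- blank_b_center (a point): Centre (half-way up) of the second brown bakelite blank, exactly as large as the first (about 125 x 65 x 10 mm, 0.12 kg); x along its length, y across, z up.
- template_center (a point): Centre (half-way up) of the drill template, a bright steel plate 120 x 60 x 10 mm, exact in size, about 0.5 kg, with a 30 mm hole at its middle and a 9 mm hole 40 mm to either side along its length; lies flat on the desk. x along its length, y across, z up. Either end may lead.
- fixture: Drilling fixture: dark steel base plate 190 x 150 mm, 12 mm thick, screwed to the desk (it does not move), with a long and a short grey steel fence along two sides, 16 mm thick and 32 mm high above the base. Origin at the centre of its underside, x along the long fence. The free base top reaches 170 mm from the short fence and 130 mm from the long one.
- long_fence: The fixture's long fence, a grey steel bar 150 x 16 x 32 mm. Origin at the centre of its underside, on the base; x along its length.
- short_fence: The fixture's short fence, a grey steel bar 16 x 112 x 32 mm. Origin at the centre of its underside, on the base; y along its length.
- corner (a point): Inside corner of the two fences, level with the base top; axes as the fixture's, z up. The LONG fence's inner face is the plane y = 0, from x = -160 to -10 mm. The SHORT fence's inner face is the plane x = 0, from y = -120 to -8 mm. Plates go at negative x and y: a home plate touches both faces, so the template's centre is then at x = -60, y = -30 mm here.
- carburetor: Bystander: aluminium motorcycle carburetor with a black cap, about 100 x 76 x 124 mm, standing on its float bowl. Origin at the centre of its underside.
- hex_keys: Bystander: red plastic holder 84 x 38 x 40 mm with six steel hex keys standing up to 105 mm high. Origin at the centre of its underside.
- blow_gun: Bystander: chrome blow nozzle with a trigger lying on its side, about 215 mm long, 26 mm high. Origin on the desk near its middle.
- parts_dish: Bystander: round steel dish, 110 mm across, 20 mm high, with brass jets and a knurled brass idle-speed screw in it. Origin at the centre of its underside.
- jar: Bystander: amber glass jar with a yellow cap, 68 mm across, 95 mm high. Origin at the centre of its underside.
- screwdriver: Bystander: red-handled screwdriver lying on the desk, 190 mm long. Origin on the desk under it.
Things that resemble listed ones, but are neither listed nor needed, are in the scene too. Leave any purple or turquoise look-alike of the part that bears template_center alone.

How it is judged (in metres and radians):
At the end, for the whole second after the job is handed in: Both bakelite blanks lie flat on the fixture's base, one on the other, with the steel template flat on top of them; the centre of every plate is within 2 mm (along and across) of where it is when the plate touches both fences, and every plate's length is parallel to the long fence within 0.02 rad (x of blank_a_center in the frame of corner between -0.0655 and -0.0615 m and y of blank_a_center in the frame of corner between -0.0335 and -0.0295 m and z of blank_a_center in the frame of corner between 0.003 and 0.017 m and angle between the x axis of each of blank_a_center, blank_b_center, template_center and the x axis of corner, either way round below 0.02 rad and angle between each of blank_a_center, blank_b_center, template_center's own z axis and vertical below 0.03 rad and x of blank_b_center in the frame of corner between -0.0655 and -0.0615 m and y of blank_b_center in the frame of corner between -0.0335 and -0.0295 m and z of blank_b_center in the frame of corner between 0.003 and 0.017 m and x of template_center in the frame of corner between -0.062 and -0.058 m and y of template_center in the frame of corner between -0.032 and -0.028 m and z of template_center in the frame of corner between 0.023 and 0.027 m).
It fails at once if something is dropped onto or slammed down on the fixture (contact force above 120 N) (contact force between fixture and anything else above 120 N).
It fails at once if a plate is rammed against a fence (contact force above 40 N) (contact force between any of long_fence, short_fence and anything else above 40 N).
It fails at once if a bystander is moved by more than 30 mm (distance of any of carburetor, hex_keys, blow_gun, parts_dish, jar, screwdriver from where it was at the start of the episode above 0.03 m).
It also fails if it takes over 72 s, if anything falls off the work surface, if the arm or the gripper's body presses on something with over 40 N, if the wrist force passes 120 N, or if a joint passes its speed limit or range.

## Working session

There is one attempt and no reset: what is moved stays moved. The work goes in short steps, Python scripts to look and compute and a tool call to move; the robot and the scene stay as the last step left them, time stands still between calls to the robot, and variables do not carry over. Pictures are saved under pics/ and viewed, at most 12 in all, crops included, and the job is handed in when it is done.

Besides the shell and the picture viewer there is one more tool, called after "Request:" as a command line: name --argument value ..., lists and objects as JSON in quotes. jog_arm: Moves the arm, as the interface text tells. Its arguments: {"type":"object","properties":{"rows":{"type":"string"}},"required":["rows"]}

```bash
ls; mkdir -p pics; cat > h.py <<'E'
import numpy as np, cv2
from rig import bot, capture, search_frame, outline_of, spot_point
def save(n,p): cv2.imwrite('pics/'+n+'.png',p['pixels'][:,:,::-1])
E
python3 - <<'E'
from h import *
for n in ("top","scene"):
    p=capture(n); save(n+'0',p)
    print(n,p['fx'],p['cx'],p['cy'],np.round(p['R'],3).tolist(),np.round(p['t'],3).tolist())
    for l in ("blank_a_center","template_center","corner","fixture","carburetor","hex_keys","blow_gun","parts_dish","jar","screwdriver"):
        for f in (spot_point,):
            print(l,[(np.round(d['point'],3).tolist(),round(d['conf'],2)) for d in f(l,p)][:4])
print(bot.read_state())
E
```

```text
pics
top 487.3256927713882 324.64485331812364 254.94524574680884 [[-0.002, -1.0, 0.007], [-0.987, 0.001, -0.158], [0.158, -0.007, -0.987]] [-0.009, 0.566, 1.185]
blank_a_center [([0.53, -0.04, 0.006], 0.9)]
template_center [([0.346, -0.161, 0.006], 0.98), ([0.325, -0.331, 0.003], 0.61), ([0.521, -0.195, 0.001], 0.6), ([0.415, -0.498, 0.009], 0.58)]
corner [([0.612, 0.201, 0.013], 0.56)]
fixture [([0.539, 0.151, 0.0], 0.97), ([0.353, 0.418, -0.002], 0.47)]
carburetor [([0.768, -0.063, -0.001], 0.88)]
hex_keys [([0.76, 0.074, 0.002], 0.81)]
blow_gun [([0.711, -0.294, 0.001], 0.62), ([0.52, -0.194, -0.0], 0.24), ([0.352, 0.416, -0.001], 0.24)]
parts_dish [([0.352, 0.416, -0.001], 0.8), ([0.535, 0.154, 0.0], 0.33)]
jar [([0.554, 0.421, -0.003], 0.71)]
screwdriver [([0.747, 0.261, -0.003], 0.75)]
scene 458.1627420520516 325.34701559371985 237.52863138833862 [[0.505, 0.863, 0.003], [0.619, -0.36, -0.698], [-0.601, 0.355, -0.716]] [-0.254, -0.317, 1.658]
blank_a_center [([0.532, -0.04, 0.007], 0.92)]
template_center [([0.412, -0.496, 0.006], 0.9), ([0.323, -0.333, 0.003], 0.82), ([0.516, -0
[... 569 characters left out ...]
.87393527e-03,
        6.76880276e+01, -1.02267962e+01]), 'qvel': array([ 0.0062854 ,  0.07559623,  0.00040085, -0.12377528, -0.01441489,
       -0.03429405]), 'tau': array([ 8.83825251e-04, -4.40026689e+01, -1.76991588e+01,  6.33979985e-02,
        5.01792901e-02, -1.86181660e-05]), 'position': array([0.28122702, 0.55812783, 0.24453131]), 'tcp_rot': array([[-8.93022098e-01,  4.50012813e-01,  1.30255614e-05],
       [ 4.50012812e-01,  8.93022098e-01, -3.30068275e-05],
       [-2.64856095e-05, -2.36141569e-05, -9.99999999e-01]]), 'force': array([ 0.72043474, -0.08379901,  0.20897728]), 'moment': array([ 0.08138356,  0.00216961, -0.00596493]), 'grasp_force': 0.0, 'opening': 1.0034998532948713}
```

View pics/top0.png

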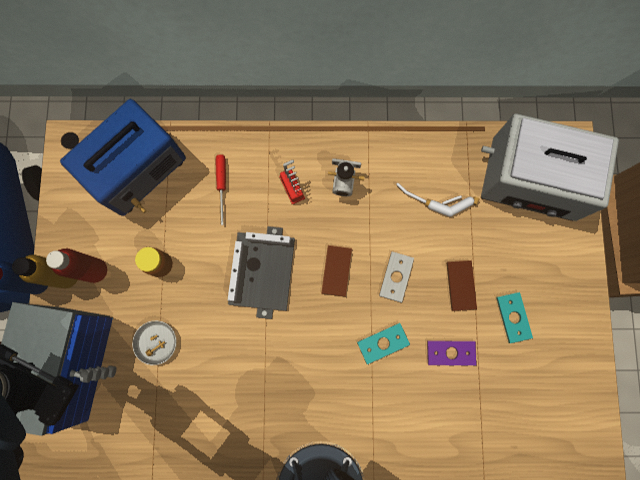

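View pics/scene0.png

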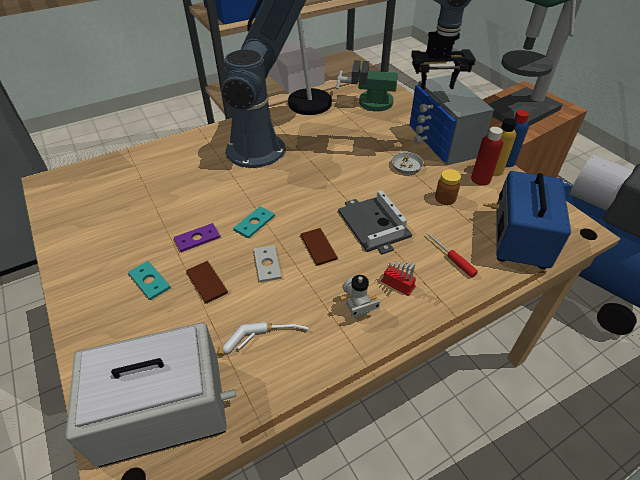

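Top view: steel template is at (397,276), the bright one with the big middle hole and two small holes. The purple plate at (452,353) and the turquoise ones at (384,343) and (515,317) are the look-alikes. The blanks are at (337,271) and (462,286). The fixture is at (262,270), with its long fence on the left and its short fence on the far side.

```bash
cat >> h.py <<'E'
def ray(p,uv):
    d=np.array([(uv[0]-p['cx'])/p['fx'],(uv[1]-p['cy'])/p['fy'],1.]); R=np.array(p['R']);t=np.array(p['t'])
    return -R.T@t, R.T@d
def onz(p,uv,z):
    c,d=ray(p,uv); return c+d*(z-c[2])/d[2]
def proj(p,X):
    q=np.array(p['R'])@X+p['t']; return np.array([p['fx']*q[0]/q[2]+p['cx'],p['fy']*q[1]/q[2]+p['cy']])
def tri(rays):
    A=np.zeros((3,3));b=np.zeros(3)
    for c,d in rays:
        d=d/np.linalg.norm(d);M=np.eye(3)-np.outer(d,d);A+=M;b+=M@c
    return np.linalg.solve(A,b)
E
python3 - <<'E'
from h import *
P={n:capture(n) for n in("top","scene")}
near={'A':(.53,-.04),'B':(.51,-.35),'T':(.517,-.196)}
res={}
for n,p in P.items():
    hsv=cv2.cvtColor(p['pixels'],cv2.COLOR_RGB2HSV).astype(int)
    for k,c in near.items():
        u,v=proj(p,np.array([*c,.01]))
        H,S,V=hsv[...,0],hsv[...,1],hsv[...,2]
        m=((S<45)&(V>110)) if k=='T' else (((H<12)|(H>170))&(S>90)&(V<140))
        m=m.astype(np.uint8); m=cv2.morphologyEx(m,cv2.MORPH_OPEN,np.ones((3,3)))
        N,l,st,ce=cv2.connectedComponentsWithStats(m)
        i=min([j for j in range(1,N) if st[j,4]>200],key=lambda j:np.hypot(*(ce[j]-(u,v))))
        cs,_=cv2.findContours((l==i).astype(np.uint8),cv2.RETR_EXTERNAL,cv2.CHAIN_APPROX_NONE)
        px=max(cs,key=cv2.contourArea)[:,0,:]
        w=np.array([onz(p,q,.010)[:2] for q in px])*1000
        r=cv2.minAreaRect(w.astype(np.float32)); bx=cv2.boxPoints(r)
        e=bx[1]-bx[0] if np.hypot(*(bx[1]-bx[0]))>np.hypot(*(bx[2]-bx[1])) else bx[2]-bx[1]
        print(n,k,st[i,4],np.round(r[0],1),np.round(r[1],1),'ang',round(np.degrees(np.arctan2(e[1],e[0]))%180,1))
        res[n,k]=ray(p,proj(p,np.array([*np.array(r[0])/1000,.01])))
for k in near: print(k,tri([res['top',k],res['scene',k]]).round(4))
p=P['top']
im=cv2.resize(p['pixels'][215:330,205:420],(800,428),interpolation=cv2.INTER_CUBIC)
cv2.imwrite('pics/crop1.png',im[:,:,::-1])
E
```

```text
top A 1139 [531.1 -40.6] [ 61.3 125.3] ang 172.4
top B 1178 [ 492.9 -363.1] [125.   63.4] ang 3.3
top T 915 [ 515.3 -195. ] [ 59.6 119.3] ang 163.0
scene A 746 [535.9 -43.2] [ 63.6 132.9] ang 172.2
scene B 918 [ 498. -365.] [132.9  63.1] ang 4.0
scene T 616 [ 517.1 -197. ] [ 59.8 119.5] ang 163.1
A [ 0.5317 -0.0408  0.0049]
B [ 0.4935 -0.3645  0.0048]
T [ 0.5154 -0.1958  0.0076]
```

View pics/crop1.png

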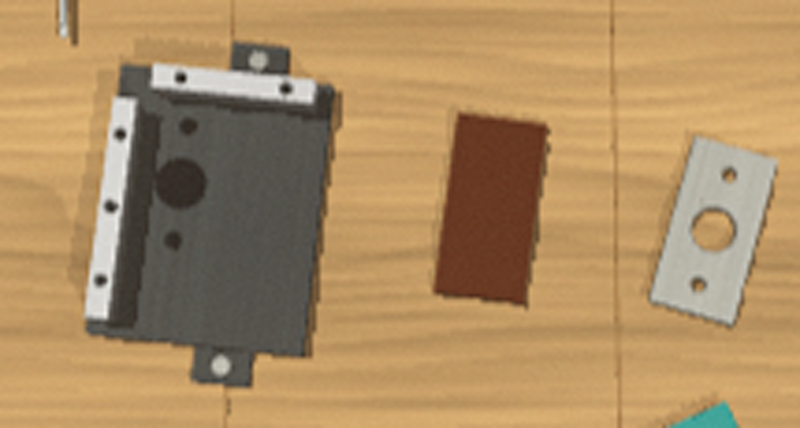

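The crop shows bright bare steel with a 30 mm hole and two small ones at (713,230), so this plate is the template. Next I align the tool with the fixture and look from close by.

Request:
jog_arm --rows "1 -0.857 -0.594 -0.11 0 0 -0.43;1 -0.857 -0.594 -0.11 0 0 -0.43;1 -0.857 -0.594 -0.11 0 0 -0.43;1 -0.857 -0.594 -0.11 0 0 -0.43;1 -0.857 -0.594 -0.11 0 0 -0.43;1 -0.857 -0.594 -0.11 0 0 -0.43;1 -0.857 -0.594 -0.11 0 0 -0.43;1 -0.857 -0.594 -0.11 0 0 -0.43;1 -0.857 -0.594 -0.11 0 0 -0.43;1 -0.857 -0.594 -0.11 0 0 -0.43;1 -0.857 -0.594 -0.11 0 0 -0.43;1 -0.857 -0.594 -0.11 0 0 -0.43;1 -0.857 -0.594 -0.11 0 0 -0.43;1 -0.857 -0.594 -0.11 0 0 -0.43;1 -0.857 -0.594 -0.11 0 0 -0.43;1 -0.857 -0.594 -0.11 0 0 -0.43"

```text
time_s: 2.53
position: [0.5296, 0.1004, 0.2993]
tcp_rot: [[-0.992, 0.129, -0.001], [0.129, 0.992, 0.001], [0.001, 0.0, -1.0]]
force: [-1.1, 0.7, -0.2]
opening: 1.001
grasp_force: 0.0
```

```bash
cat >> h.py <<'E'
def wrist():
    s=bot.read_state(); p=capture("wrist"); M=np.array(p['mount']); T=np.eye(4)
    T[:3,:3]=s['tcp_rot'];T[:3,3]=s['position']; W=T@M
    p['R']=W[:3,:3].T; p['t']=-W[:3,:3].T@W[:3,3]; return s,p
E
python3 - <<'E'
from h import *
s,p=wrist(); save('w1',p); print(s['time_s'],s['position'],s['tcp_rot'].round(4).tolist(),s['force'])
print(np.round(p['mount'],3).tolist(),p['fx'],p['cx'],p['cy'])
print([(np.round(d['point'],4),d['conf']) for d in spot_point('corner',p)])
for c in [(.53,-.04,.01),(.612,.2,.012)]: print(proj(p,np.array(c)))
E
```

```text
2.5333 [0.52960907 0.10037076 0.29929816] [[-0.9916, 0.1291, -0.0012], [0.1291, 0.9916, 0.0006], [0.0012, 0.0004, -1.0]] [-1.05047418  0.66652603 -0.24060062]
[[0.001, -0.97, -0.244, 0.067], [1.0, 0.001, -0.001, -0.001], [0.001, -0.244, 0.97, -0.14], [0.0, 0.0, 0.0, 1.0]] 403.5476690561497 320.288813842545 239.4414101790237
[(array([0.6108, 0.2014, 0.0134]), 0.85)]
[192.81551304 219.71519269]
[419.87519819 264.83283273]
```

View pics/w1.png

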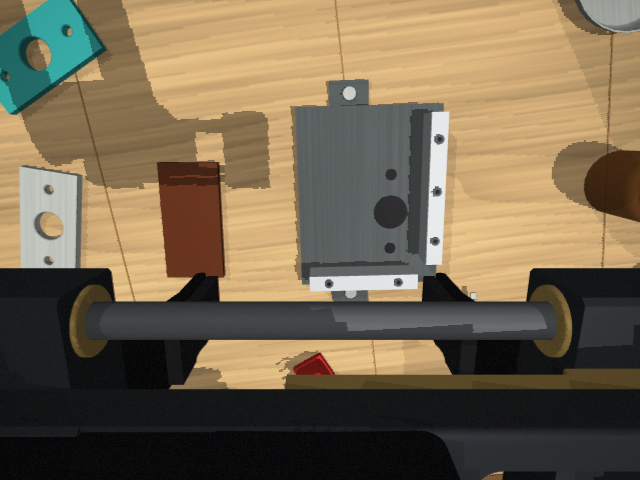

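The wrist view shows the fixture: long fence's white top at (437,190), short fence's at (363,280). Blank A is at (190,220), wholly visible. I fit the fence tops and the blank.

```bash
python3 - <<'E'
from h import *
s,p=wrist()
hsv=cv2.cvtColor(p['pixels'],cv2.COLOR_RGB2HSV).astype(int)
H,S,V=hsv[...,0],hsv[...,1],hsv[...,2]
def rect(m,box,z,nm):
    k=np.zeros_like(m,np.uint8);x0,y0,x1,y1=box;k[y0:y1,x0:x1]=m[y0:y1,x0:x1]
    k=cv2.morphologyEx(k,cv2.MORPH_OPEN,np.ones((3,3)))
    cs,_=cv2.findContours(k,cv2.RETR_EXTERNAL,cv2.CHAIN_APPROX_NONE)
    c=max(cs,key=cv2.contourArea)[:,0,:]
    w=np.array([onz(p,q,z)[:2] for q in c])*1000
    r=cv2.minAreaRect(w.astype(np.float32));b=cv2.boxPoints(r)
    e=b[1]-b[0] if np.hypot(*(b[1]-b[0]))>np.hypot(*(b[2]-b[1])) else b[2]-b[1]
    print(nm,np.round(r[0],1),np.round(r[1],1),'ang',np.degrees(np.arctan2(e[1],e[0])).round(2)%180);return np.array(r[0])
m=((S<40)&(V>170)).astype(np.uint8)
L=rect(m,(415,100,460,272),.044,'long'); Sh=rect(m,(300,262,425,296),.044,'short')
a=np.radians(-7.3)
for a in np.radians([-7,-7.4]):
    ex=np.array([np.cos(a),np.sin(a)]);ey=np.array([-ex[1],ex[0]])
    # long fence centre in corner frame (-85,8); short (8,-64)
    print('corner L',L+85*ex-8*ey,'S',Sh-8*ex+64*ey)
b=(((H<12)|(H>170))&(S>80)&(V<150)).astype(np.uint8)
rect(b,(140,150,240,290),.010,'A')
E
```

```text
long [527.  214.8] [ 16.  149.2] ang 174.08
short [615.  133.4] [111.5  21.2] ang 84.13
corner L [610.43095789 196.4752117 ] S [614.86378537 197.870818  ]
corner L [610.30117378 195.89348009] S [615.31406548 197.87022871]
A [531.6 -41.7] [ 64.1 126.6] ang 172.22
```

Request:
jog_arm --rows "1 -0.04 -0.08 0.03 0 0 0;1 -0.04 -0.16 0.08 0 0 0;1 -0.04 -0.24 0.15 0 0 0;1 -0.04 -0.281 0.23 0 0 0;1 -0.04 -0.281 0.31 0 0 0;1 -0.04 -0.281 0.39 0 0 0;1 -0.04 -0.281 0.46 0 0 0;1 -0.04 -0.281 0.50 0 0 0;1 -0.04 -0.281 0.53 0 0 0;1 -0.04 -0.281 0.545 0 0 0;1 -0.04 -0.281 0.549 0 0 0;1 -0.04 -0.281 0.549 0 0 0;0 -0.04 -0.281 0.549 0 0 0;0 -0.04 -0.281 0.549 0 0 0;0 -0.04 -0.281 0.549 0 0 0;0 -0.04 -0.281 0.549 0 0 0;0 -0.04 -0.281 0.549 0 0 0;0 -0.04 -0.281 0.549 0 0 0"

```text
time_s: 4.18
position: [0.5324, -0.0419, 0.0259]
tcp_rot: [[-0.992, 0.129, 0.001], [0.129, 0.992, -0.0], [-0.001, -0.0, -1.0]]
force: [0.5, -0.2, 5.4]
opening: 0.718
grasp_force: 30.0
```

Request:
jog_arm --rows "0 0 0 -0.03 0 0 0;0 0 0 -0.08 0 0 0;0 0.01 0.05 -0.12 0 0 -0.01;0 0.02 0.11 -0.13 0 0 -0.02;0 0.03 0.18 -0.13 0 0 -0.033;0 0.04 0.25 -0.13 0 0 -0.033;0 0.042 0.31 -0.13 0 0 -0.033;0 0.042 0.35 -0.13 0 0 -0.033;0 0.042 0.375 -0.13 0 0 -0.033;0 0.042 0.383 -0.13 0 0 -0.033;0 0.042 0.383 -0.11 0 0 -0.033;0 0.042 0.383 -0.08 0 0 -0.033;0 0.042 0.383 -0.055 0 0 -0.033;0 0.042 0.383 -0.04 0 0 -0.033;0 0.042 0.383 -0.034 0 0 -0.033;0 0.042 0.383 -0.03 0 0 -0.033;0 0.042 0.383 -0.03 0 0 -0.033"

```text
time_s: 5.6
position: [0.5358, 0.15, 0.0397]
tcp_rot: [[-0.995, 0.104, -0.001], [0.104, 0.995, -0.0], [0.001, -0.0, -1.0]]
force: [0.5, -0.2, -2.3]
opening: 0.719
grasp_force: 30.0
```

```bash
python3 - <<'E'
from h import *
s,p=wrist(); save('w2',p); print(s['position'],s['force'],np.degrees(np.arctan2(s['tcp_rot'][1,0],s['tcp_rot'][0,0])))
E
```

```text
[0.53579033 0.15002507 0.03965658] [ 0.48160436 -0.22698069 -2.29786521] 174.0310621999125
```

View pics/w2.png

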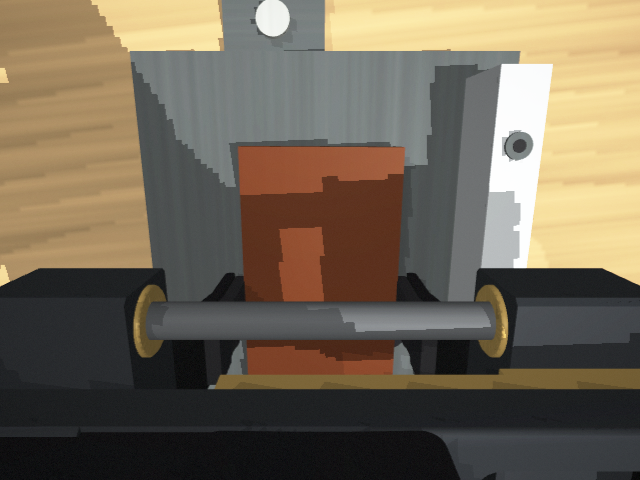

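Request:
jog_arm --rows "0 0 0 0.0015 0 0 0;0 -0.003 0 0.0025 0 0 0;0 -0.006 0 0.0025 0 0 0;0 -0.008 0 0.0025 0 0 0;0 -0.01 0 0.0025 0 0 0;0 -0.01 0 0.0025 0 0 0"

```text
time_s: 6.15
position: [0.5413, 0.1503, 0.039]
tcp_rot: [[-0.995, 0.103, 0.001], [0.103, 0.995, 0.0], [-0.001, 0.0, -1.0]]
force: [0.4, -0.2, -0.8]
opening: 0.717
grasp_force: 30.0
```

Request:
jog_arm --rows "0 -0.001 0 0 0 0 0;0 -0.002 0 0 0 0 0;0 -0.003 0 0 0 0 0;0 -0.003 0 0 0 0 0"

```text
time_s: 6.48
position: [0.5424, 0.1501, 0.0388]
tcp_rot: [[-0.995, 0.103, 0.0], [0.103, 0.995, -0.0], [-0.0, 0.0, -1.0]]
force: [-0.3, 0.1, -2.7]
opening: 0.718
grasp_force: 30.0
```

Request:
jog_arm --rows "0 -0.001 0 0 0 0 0;0 -0.002 0 0 0 0 0;0 -0.002 0 0 0 0 0"

```text
time_s: 6.73
position: [0.5431, 0.15, 0.0387]
tcp_rot: [[-0.995, 0.103, -0.001], [0.103, 0.995, -0.0], [0.001, -0.0, -1.0]]
force: [0.1, 0.5, -2.3]
opening: 0.718
grasp_force: 30.0
```

Request:
jog_arm --rows "0 -0.001 0 0 0 0 0;0 -0.002 0 0 0 0 0;0 -0.002 0 0 0 0 0"

```text
time_s: 6.98
position: [0.5432, 0.15, 0.0386]
tcp_rot: [[-0.995, 0.103, -0.002], [0.103, 0.995, -0.0], [0.002, -0.0, -1.0]]
force: [-2.4, 0.5, -0.4]
opening: 0.718
grasp_force: 30.0
```

Request:
jog_arm --rows "0 0 0 0.001 0 0 0;0 0 0 0.0015 0 0 0;0.83 0 0 0.0015 0 0 0;0.83 0 0 0.0015 0 0 0;0.83 0 0 0.0015 0 0 0;0.83 0 0 -0.02 0 0 0;0.83 0 0 -0.05 0 0 0;0 0 -0.05 -0.06 0 0 0;0 0 -0.1 -0.05 0 0 0;0 0 -0.106 -0.03 0 0 0;0 0 -0.106 -0.01 0 0 0;0 0 -0.106 0.002 0 0 0;0 0 -0.106 0.002 0 0 0;0 0 -0.1 0.002 0 0 0;0 0 -0.095 0.002 0 0 0;0 0 -0.09 0.002 0 0 0;0 0 -0.085 0.002 0 0 0;0 0 -0.08 0.002 0 0 0;0 0 -0.075 0.002 0 0 0;0 0 -0.075 0.002 0 0 0"

```text
time_s: 8.65
position: [0.5428, 0.1202, 0.044]
tcp_rot: [[-0.994, 0.106, 0.009], [0.106, 0.994, 0.009], [-0.008, 0.01, -1.0]]
force: [-4.9, 17.4, 44.0]
opening: 0.024
grasp_force: 21.4
```

```bash
python3 - <<'E'
from h import *
p=capture('scene')
im=cv2.resize(p['pixels'][170:270,320:450],(780,600),interpolation=cv2.INTER_CUBIC)
s,w=wrist(); w=w['pixels'];
cv2.imwrite('pics/c3.png',np.hstack([cv2.resize(im,(400,308)),cv2.resize(w,(400,308))])[:,:,::-1])
E
```

```text
(no output)
```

View pics/c3.png

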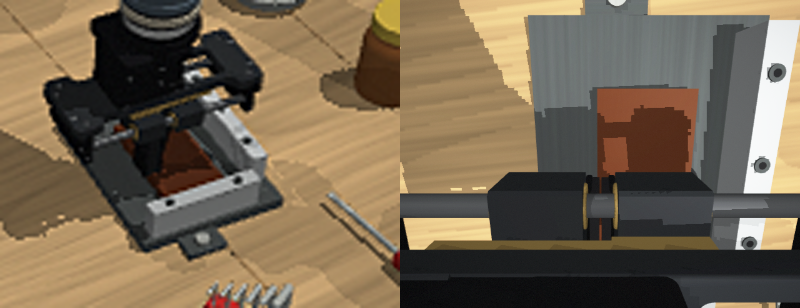

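The fingers were still closing when they came down, so they now stand on the blank's top. I lift off, back away and come down again with them shut.

Request:
jog_arm --rows "0 0 0 -0.02 0 0 0;0 0 0 -0.05 0 0 0;0 0 -0.03 -0.07 0 0 0;0 0 -0.06 -0.07 0 0 0;0 0 -0.06 -0.07 0 0 0"

```text
time_s: 9.17
position: [0.5378, 0.0822, 0.0731]
tcp_rot: [[-0.995, 0.104, 0.001], [0.104, 0.995, -0.0], [-0.001, -0.0, -1.0]]
force: [-0.0, -0.3, 0.6]
opening: 0.004
grasp_force: 0.0
```

```bash
python3 - <<'E'
from h import *
s,p=wrist(); print(s['position'],s['tcp_rot'].round(3).tolist(),s['force'],s['opening'])
C=np.array([.6109,.1981]);a=np.radians(-5.9);ex=np.array([np.cos(a),np.sin(a)]);ey=np.array([-ex[1],ex[0]])
hsv=cv2.cvtColor(p['pixels'],cv2.COLOR_RGB2HSV).astype(int);H,S,V=hsv[...,0],hsv[...,1],hsv[...,2]
b=(((H<12)|(H>170))&(S>80)&(V<190)).astype(np.uint8);b[270:]=0
cs,_=cv2.findContours(cv2.morphologyEx(b,cv2.MORPH_OPEN,np.ones((3,3))),cv2.RETR_EXTERNAL,cv2.CHAIN_APPROX_NONE)
c=max(cs,key=cv2.contourArea)[:,0,:]
w=np.array([onz(p,q,.022)[:2]-C for q in c])*1000
w=np.c_[w@ex,w@ey]; r=cv2.minAreaRect(w.astype(np.float32)); print(cv2.boxPoints(r).round(1).tolist())
im=p['pixels'].copy(); cv2.drawContours(im,[c[:,None]],-1,(0,255,0),1);cv2.imwrite('pics/w4.png',im[:,:,::-1])
E
```

```text
[0.53779281 0.08218627 0.07308717] [[-0.995, 0.104, 0.001], [0.104, 0.995, -0.0], [-0.001, -0.0, -1.0]] [-0.00467792 -0.2964731   0.58086319] 0.0037587699311643716
[[-126.69999694824219, -89.0], [-64.9000015258789, -89.0999984741211], [-64.80000305175781, -24.399999618530273], [-126.5999984741211, -24.299999237060547]]
```

View pics/w4.png

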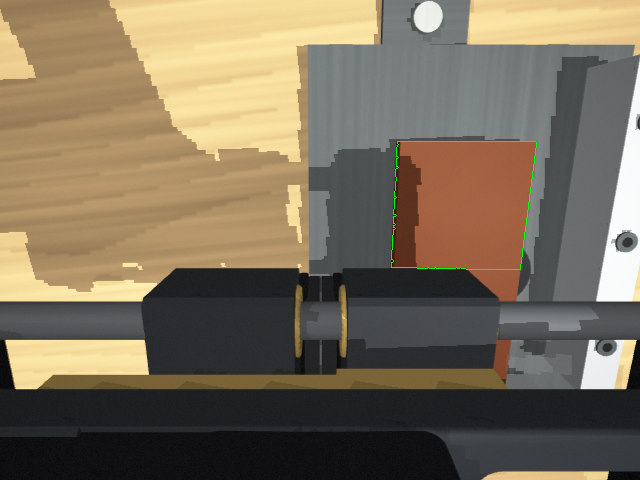

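The blank lies undisturbed: its contour spans (395,142)–(537,270), with y from -24 to -89 mm, and the fingers are shut. Now I go down behind it and push.

Request:
jog_arm --rows "0 0.005 0 0.03 0 0 0;0 0.005 0 0.055 0 0 0;0 0.005 0 0.07 0 0 0;0 0.005 0.01 0.072 0 0 0;0 0.005 0.02 0.072 0 0 0;0 0.005 0.028 0.072 0 0 0;0 0.005 0.033 0.072 0 0 0;0 0.005 0.038 0.072 0 0 0;0 0.005 0.043 0.072 0 0 0;0 0.005 0.048 0.072 0 0 0;0 0.005 0.053 0.072 0 0 0;0 0.005 0.058 0.072 0 0 0;0 0.005 0.063 0.072 0 0 0;0 0.005 0.068 0.072 0 0 0;0 0.005 0.073 0.072 0 0 0;0 0.005 0.078 0.072 0 0 0;0 0.005 0.078 0.072 0 0 0"

```text
time_s: 10.63
position: [0.539, 0.1223, 0.0368]
tcp_rot: [[-0.995, 0.103, 0.0], [0.103, 0.995, 0.0], [-0.0, 0.0, -1.0]]
force: [-0.0, -0.1, -0.5]
opening: 0.006
grasp_force: 0.1
```

Request:
jog_arm --rows "0 0 0.002 0 0 0 0;0 0 0.004 0 0 0 0;0 0 0.006 0 0 0 0;0 0 0.006 0 0 0 0"

```text
time_s: 10.97
position: [0.5391, 0.125, 0.0367]
tcp_rot: [[-0.995, 0.103, -0.0], [0.103, 0.995, 0.0], [0.0, 0.0, -1.0]]
force: [0.5, 0.0, 1.7]
opening: 0.008
grasp_force: 0.6
```

Request:
jog_arm --rows "0 0 0.002 0 0 0 0;0 0 0.003 0 0 0 0;0 0 0.004 0 0 0 0;0 0 0.004 0 0 0 0"

```text
time_s: 11.3
position: [0.5393, 0.1269, 0.0367]
tcp_rot: [[-0.995, 0.103, -0.0], [0.103, 0.995, 0.0], [0.0, 0.0, -1.0]]
force: [-0.7, -1.6, 0.8]
opening: 0.005
grasp_force: 0.6
```

Request:
jog_arm --rows "0 0 0.001 0 0 0 0;0 0 0.002 0 0 0 0;0 0 0.002 0 0 0 0"

```text
time_s: 11.55
position: [0.5394, 0.1279, 0.0367]
tcp_rot: [[-0.995, 0.103, -0.0], [0.103, 0.995, 0.0], [0.0, 0.0, -1.0]]
force: [-0.9, -0.3, 1.0]
opening: 0.006
grasp_force: 0.5
```

Request:
jog_arm --rows "0 0 0.001 0 0 0 0;0 0 0.002 0 0 0 0;0 0 0.003 0 0 0 0;0 0 0.003 0 0 0 0"

```text
time_s: 11.88
position: [0.5395, 0.1295, 0.0367]
tcp_rot: [[-0.995, 0.103, -0.0], [0.103, 0.995, 0.0], [0.0, 0.0, -1.0]]
force: [-0.3, -1.0, 0.8]
opening: 0.006
grasp_force: 0.3
```

Request:
jog_arm --rows "0 0 0.001 0 0 0 0;0 0 0.002 0 0 0 0;0 0 0.003 0 0 0 0;0 0 0.003 0 0 0 0"

```text
time_s: 12.22
position: [0.5397, 0.1309, 0.0368]
tcp_rot: [[-0.995, 0.103, -0.0], [0.103, 0.995, 0.0], [0.0, 0.0, -1.0]]
force: [0.1, -1.5, 0.5]
opening: 0.005
grasp_force: 0.2
```

Request:
jog_arm --rows "0 0 0.001 0 0 0 0;0 0 0.002 0 0 0 0;0 0 0.003 0 0 0 0;0 0 0.003 0 0 0 0"

```text
time_s: 12.55
position: [0.5399, 0.1324, 0.0368]
tcp_rot: [[-0.995, 0.103, 0.0], [0.103, 0.995, 0.0], [-0.0, 0.0, -1.0]]
force: [-1.0, 0.8, -0.6]
opening: 0.003
grasp_force: 0.2
```

```bash
cat >> h.py <<'E'
C=np.array([.6109,.1981]);a=np.radians(-5.9);ex=np.array([np.cos(a),np.sin(a)]);ey=np.array([-ex[1],ex[0]])
def cf(X): d=(np.array(X)[:2]-C)*1000; return np.array([d@ex,d@ey])
def plate(z,col='b',rows=265):
    s,p=wrist(); hsv=cv2.cvtColor(p['pixels'],cv2.COLOR_RGB2HSV).astype(int);H,S,V=hsv[...,0],hsv[...,1],hsv[...,2]
    b=(((H<12)|(H>170))&(S>80)&(V<190)).astype(np.uint8);b[rows:]=0
    cs,_=cv2.findContours(cv2.morphologyEx(b,cv2.MORPH_OPEN,np.ones((3,3))),cv2.RETR_EXTERNAL,cv2.CHAIN_APPROX_NONE)
    c=max(cs,key=cv2.contourArea)[:,0,:]
    w=np.array([cf(onz(p,q,z)) for q in c]); r=cv2.minAreaRect(w.astype(np.float32))
    print('TCP',cf(s['position']).round(1),s['force'].round(1),'box',cv2.boxPoints(r).round(1).tolist(),'ang',round(r[2],2)); return s,p
E
python3 -c "
from h import *
s,p=plate(.022);save('w5',p)"
```

```text
TCP [-63.8 -72.7] [-1.   0.8 -0.6] box [[-127.0999984741211, -1.600000023841858], [-127.0999984741211, -65.0], [-82.0, -65.0], [-82.0999984741211, -1.600000023841858]] ang 0.04
```

View pics/w5.png

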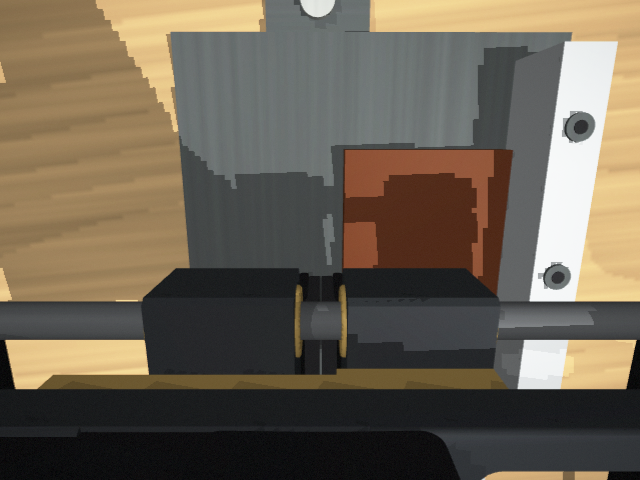

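The blank is almost home: its right edge at (510,160) is just at the foot of the long fence. I push on in small steps.

Request:
jog_arm --rows "0 0 0.001 0 0 0 0;0 0 0.002 0 0 0 0;0 0 0.002 0 0 0 0"

```text
time_s: 12.85
position: [0.54, 0.1333, 0.0368]
tcp_rot: [[-0.995, 0.103, 0.0], [0.103, 0.995, -0.0], [-0.0, -0.0, -1.0]]
force: [-1.2, -0.0, -0.3]
opening: 0.004
grasp_force: 0.3
```

Request:
jog_arm --rows "0 0 0.001 0 0 0 0;0 0 0.002 0 0 0 0;0 0 0.002 0 0 0 0"

```text
time_s: 13.1
position: [0.5401, 0.134, 0.0368]
tcp_rot: [[-0.995, 0.103, -0.0], [0.103, 0.995, -0.0], [0.0, -0.0, -1.0]]
force: [0.2, -2.5, 0.6]
opening: 0.004
grasp_force: 1.1
```

Request:
jog_arm --rows "0 0 0.001 0 0 0 0;0 0 0.002 0 0 0 0;0 0 0.002 0 0 0 0"

```text
time_s: 13.35
position: [0.5401, 0.1341, 0.0368]
tcp_rot: [[-0.995, 0.102, -0.001], [0.102, 0.995, -0.002], [0.0, -0.002, -1.0]]
force: [-0.3, -5.8, 0.9]
opening: 0.008
grasp_force: 3.2
```

Request:
jog_arm --rows "0 0 -0.008 0 0 0 0;0 0 -0.015 -0.03 0 0 0;0 0 -0.03 -0.08 0 0 0;1 -0.008 -0.1 -0.11 0 0 -0.05;1 -0.008 -0.18 -0.12 0 0 -0.1;1 -0.008 -0.26 -0.12 0 0 -0.15;1 -0.008 -0.34 -0.12 0 0 -0.209;1 -0.008 -0.42 -0.12 0 0 -0.209;1 -0.008 -0.5 -0.12 0 0 -0.209;1 -0.008 -0.58 -0.12 0 0 -0.209;1 -0.008 -0.66 -0.12 0 0 -0.209;1 -0.008 -0.74 -0.12 0 0 -0.209;1 -0.008 -0.82 -0.12 0 0 -0.209;1 -0.008 -0.9 -0.12 0 0 -0.209;1 -0.008 -0.96 -0.12 0 0 -0.209;1 -0.008 -1 -0.12 0 0 -0.209;1 -0.008 -1 -0.12 0 0 -0.209;1 -0.008 -1 -0.12 0 0 -0.209"

```text
time_s: 14.85
position: [0.4925, -0.3634, 0.0966]
tcp_rot: [[-0.998, -0.058, 0.001], [-0.058, 0.998, 0.001], [-0.001, 0.001, -1.0]]
force: [-0.1, -0.1, 0.2]
opening: 0.981
grasp_force: 0.0
```

```bash
python3 - <<'E'
from h import *
s,p=plate(.010); save('w6',p)
print(s['position'],s['tcp_rot'].round(3).tolist(),s['opening'])
c,d=ray(p,(320,200));print(proj(p,np.array([.4935,-.3645,.01])))
# back edge of B in world
hsv=cv2.cvtColor(p['pixels'],cv2.COLOR_RGB2HSV).astype(int);H,S,V=hsv[...,0],hsv[...,1],hsv[...,2]
b=(((H<12)|(H>170))&(S>80)&(V<190)).astype(np.uint8);b[265:]=0
cs,_=cv2.findContours(cv2.morphologyEx(b,cv2.MORPH_OPEN,np.ones((3,3))),cv2.RETR_EXTERNAL,cv2.CHAIN_APPROX_NONE)
c=max(cs,key=cv2.contourArea)[:,0,:]
w=np.array([(s['tcp_rot'].T@(onz(p,q,.010)-s['position']))[:2]*1000 for q in c]);r=cv2.minAreaRect(w.astype(np.float32))
print('tool frame',cv2.boxPoints(r).round(1).tolist(),r[2])
E
```

```text
TCP [ -60.1 -570.7] [-0.1 -0.1  0.2] box [[-126.4000015258789, -552.5999755859375], [-116.30000305175781, -614.4000244140625], [-50.099998474121094, -603.5], [-60.20000076293945, -541.7999877929688]] ang 9.29
[ 0.49249524 -0.36338439  0.09664879] [[-0.998, -0.058, 0.001], [-0.058, 0.998, 0.001], [-0.001, 0.001, -1.0]] 0.9806973170503325
[319.61934551 258.11409882]
tool frame [[-4.5, -34.099998474121094], [62.599998474121094, -34.099998474121094], [62.599998474121094, 28.399999618530273], [-4.400000095367432, 28.5]] 89.9472427368164
```

Request:
jog_arm --rows "1 -0.002 -0.006 0.06 0 0 0;1 -0.002 -0.006 0.11 0 0 0;1 -0.002 -0.006 0.135 0 0 0;1 -0.002 -0.006 0.143 0 0 0;1 -0.002 -0.006 0.143 0 0 0;0 -0.002 -0.006 0.143 0 0 0;0 -0.002 -0.006 0.143 0 0 0;0 -0.002 -0.006 0.143 0 0 0;0 -0.002 -0.006 0.143 0 0 0;0 -0.002 -0.006 0.143 0 0 0;0 -0.002 -0.006 0.143 0 0 0"

```text
time_s: 15.82
position: [0.4942, -0.3657, 0.0262]
tcp_rot: [[-0.998, -0.061, 0.001], [-0.061, 0.998, -0.001], [-0.001, -0.001, -1.0]]
force: [-0.3, 1.4, 3.6]
opening: 0.716
grasp_force: 30.0
```

Request:
jog_arm --rows "0 0 0 -0.03 0 0 0;0 0 0 -0.09 0 0 0;0 0 0.03 -0.15 0 0 0;0 -0.02 0.1 -0.16 0 0 0.05;0 -0.04 0.18 -0.16 0 0 0.1;0 -0.06 0.26 -0.16 0 0 0.15;0 -0.08 0.34 -0.16 0 0 0.209;0 -0.1 0.42 -0.16 0 0 0.209;0 -0.12 0.5 -0.16 0 0 0.209;0 -0.14 0.58 -0.16 0 0 0.209;0 -0.149 0.66 -0.16 0 0 0.209;0 -0.149 0.74 -0.16 0 0 0.209;0 -0.149 0.82 -0.16 0 0 0.209;0 -0.149 0.87 -0.16 0 0 0.209;0 -0.149 0.9 -0.16 0 0 0.209;0 -0.149 0.9 -0.16 0 0 0.209"

```text
time_s: 17.15
position: [0.5397, 0.0915, 0.1052]
tcp_rot: [[-0.995, 0.099, -0.001], [0.099, 0.995, 0.001], [0.001, 0.001, -1.0]]
force: [-0.6, 0.5, -1.6]
opening: 0.714
grasp_force: 30.0
```

```bash
python3 -c "
from h import *
s=bot.read_state();print(cf(s['position']),s['position'],s['opening'],s['tcp_rot'].round(4).tolist())"
```

```text
[ -59.83696026 -113.31380585] [0.53973219 0.09153723 0.10521094] 0.7144407971987836 [[-0.9951, 0.0987, -0.001], [0.0987, 0.9951, 0.0007], [0.001, 0.0006, -1.0]]
```

Request:
jog_arm --rows "0 0.018 0.06 0 0 0 0.005;0 0.018 0.115 0.02 0 0 0.005;0 0.018 0.127 0.05 0 0 0.005;0 0.018 0.127 0.08 0 0 0.005;0 0.018 0.127 0.1 0 0 0.005;0 0.018 0.127 0.11 0 0 0.005;0 0.018 0.127 0.11 0 0 0.005"

```text
time_s: 17.73
position: [0.5378, 0.1513, 0.0491]
tcp_rot: [[-0.994, 0.108, -0.003], [0.108, 0.994, -0.0], [0.003, -0.001, -1.0]]
force: [0.1, 0.7, -1.5]
opening: 0.719
grasp_force: 30.0
```

Request:
jog_arm --rows "0 -0.003 0 0 0 0 0;0 -0.006 0 0 0 0 0;0 -0.009 0 0.001 0 0 0;0 -0.009 0 0.002 0 0 0;0 -0.009 0 0.002 0 0 0"

```text
time_s: 18.15
position: [0.5433, 0.1517, 0.0497]
tcp_rot: [[-0.994, 0.107, 0.001], [0.107, 0.994, 0.0], [-0.001, 0.0, -1.0]]
force: [0.3, -0.2, -1.2]
opening: 0.72
grasp_force: 30.0
```

Request:
jog_arm --rows "0 -0.001 0 0.001 0 0 0;0 -0.002 0 0.001 0 0 0;0 -0.002 0 0.001 0 0 0"

```text
time_s: 18.4
position: [0.5434, 0.1518, 0.0488]
tcp_rot: [[-0.994, 0.107, -0.001], [0.107, 0.994, -0.0], [0.001, -0.0, -1.0]]
force: [-1.7, 0.5, 0.8]
opening: 0.718
grasp_force: 30.0
```

Request:
jog_arm --rows "0 -0.001 0 0 0 0 0;0 -0.002 0 0 0 0 0;0 -0.002 0 0 0 0 0"

```text
time_s: 18.65
position: [0.5434, 0.1518, 0.0486]
tcp_rot: [[-0.994, 0.107, -0.003], [0.107, 0.994, -0.0], [0.003, -0.0, -1.0]]
force: [-3.8, -0.4, 1.1]
opening: 0.719
grasp_force: 30.0
```

Request:
jog_arm --rows "0 0.001 0 0.0008 0 0 0;0.83 0.001 0 0.0008 0 0 0;0.83 0.001 0 0.0008 0 0 0;0.83 0.001 0 0.0008 0 0 0;0.83 0.001 0 -0.02 0 0 0;0.83 0.001 0 -0.06 0 0 0;0 0.001 -0.06 -0.07 0 0 0;0 0.001 -0.11 -0.07 0 0 0;0 0.001 -0.115 -0.07 0 0 0;0 0.001 -0.115 -0.06 0 0 0;0 0.001 -0.115 -0.05 0 0 0;0 0.001 -0.115 -0.05 0 0 0;0 0.001 -0.115 -0.05 0 0 0"

```text
time_s: 19.73
position: [0.5379, 0.0954, 0.0732]
tcp_rot: [[-0.994, 0.106, -0.001], [0.106, 0.994, 0.0], [0.001, 0.0, -1.0]]
force: [0.1, 1.1, -0.1]
opening: 0.381
grasp_force: 0.0
```

```bash
python3 -c "
from h import *
s,p=plate(.032);print(s['position'],s['opening'],s['tcp_rot'].round(4).tolist())"
```

```text
TCP [ -62.  -109.7] [ 0.1  1.1 -0.1] box [[-127.0999984741211, -86.69999694824219], [-71.80000305175781, -86.80000305175781], [-71.69999694824219, -6.0], [-127.0, -5.900000095367432]] ang 89.89
[0.53791396 0.0953809  0.07315152] 0.38068714864448716 [[-0.9944, 0.1059, -0.0011], [0.1059, 0.9944, 0.0002], [0.0011, 0.0, -1.0]]
```

Request:
jog_arm --rows "0 0.003 0 0 0 0 0;0 0.003 0 0 0 0 0;0 0.003 0 0 0 0 0;0 0.003 0 0 0 0 0;0 0.003 0 0 0 0 0;0 0.003 0 0.01 0 0 0;0 0.003 0 0.03 0 0 0;0 0.003 0 0.055 0 0 0;0 0.003 0 0.07 0 0 0;0 0.003 0.01 0.073 0 0 0;0 0.003 0.02 0.073 0 0 0;0 0.003 0.028 0.073 0 0 0;0 0.003 0.035 0.073 0 0 0;0 0.003 0.041 0.073 0 0 0;0 0.003 0.047 0.073 0 0 0;0 0.003 0.053 0.073 0 0 0;0 0.003 0.059 0.073 0 0 0;0 0.003 0.064 0.073 0 0 0;0 0.003 0.069 0.073 0 0 0;0 0.003 0.069 0.073 0 0 0"

```text
time_s: 21.45
position: [0.5406, 0.1295, 0.0374]
tcp_rot: [[-0.994, 0.107, 0.0], [0.107, 0.994, 0.0], [-0.0, 0.0, -1.0]]
force: [0.3, 0.1, -0.3]
opening: 0.004
grasp_force: 0.0
```

Request:
jog_arm --rows "0 0 0.002 0 0 0 0;0 0 0.004 0 0 0 0;0 0 0.004 0 0 0 0"

```text
time_s: 21.7
position: [0.5407, 0.1311, 0.0373]
tcp_rot: [[-0.994, 0.107, 0.0], [0.107, 0.994, 0.0], [-0.0, 0.0, -1.0]]
force: [-0.1, -0.6, 1.2]
opening: 0.0
grasp_force: 0.4
```

Request:
jog_arm --rows "0 0 0.0015 0 0 0 0;0 0 0.003 0 0 0 0;0 0 0.003 0 0 0 0"

```text
time_s: 21.95
position: [0.5409, 0.1325, 0.0373]
tcp_rot: [[-0.994, 0.107, 0.0], [0.107, 0.994, 0.0], [-0.0, 0.0, -1.0]]
force: [0.5, -0.5, 1.2]
opening: 0.003
grasp_force: 0.6
```

Request:
jog_arm --rows "0 0 0.001 0 0 0 0;0 0 0.002 0 0 0 0;0 0 0.003 0 0 0 0;0 0 0.003 0 0 0 0"

```text
time_s: 22.28
position: [0.5411, 0.1339, 0.0373]
tcp_rot: [[-0.994, 0.107, 0.0], [0.107, 0.994, -0.0], [-0.0, -0.0, -1.0]]
force: [-0.3, -2.8, 1.2]
opening: 0.006
grasp_force: 1.0
```

Request:
jog_arm --rows "0 0 0.001 0 0 0 0;0 0 0.002 0 0 0 0;0 0 0.002 0 0 0 0"

```text
time_s: 22.53
position: [0.5411, 0.134, 0.0373]
tcp_rot: [[-0.994, 0.106, -0.0], [0.106, 0.994, -0.002], [0.0, -0.002, -1.0]]
force: [0.3, -6.0, 0.6]
opening: 0.005
grasp_force: 3.1
```

```bash
python3 -c "
from h import *
s,p=plate(.032)"
```

```text
TCP [-62.8 -70.9] [ 0.3 -6.   0.6] box [[-127.30000305175781, -63.79999923706055], [-84.0, -63.900001525878906], [-83.9000015258789, -0.0], [-127.19999694824219, 0.0]] ang 89.92
```

Request:
jog_arm --rows "0 0 -0.008 0 0 0 0;0 0 -0.015 -0.03 0 0 0;0 0 -0.03 -0.08 0 0 0;1 -0.01 -0.1 -0.12 0 0 0.05;1 -0.019 -0.18 -0.12 0 0 0.1;1 -0.019 -0.26 -0.12 0 0 0.15;1 -0.019 -0.34 -0.12 0 0 0.2;1 -0.019 -0.42 -0.12 0 0 0.242;1 -0.019 -0.5 -0.12 0 0 0.242;1 -0.019 -0.57 -0.12 0 0 0.242;1 -0.019 -0.63 -0.12 0 0 0.242;1 -0.019 -0.661 -0.12 0 0 0.242;1 -0.019 -0.661 -0.12 0 0 0.242;1 -0.019 -0.661 -0.12 0 0 0.242;1 -0.019 -0.661 -0.12 0 0 0.242"

```text
time_s: 23.83
position: [0.5147, -0.1934, 0.0971]
tcp_rot: [[-0.956, 0.293, -0.001], [0.293, 0.956, 0.002], [0.001, 0.001, -1.0]]
force: [0.3, 0.4, -0.5]
opening: 0.838
grasp_force: 0.0
```

```bash
python3 - <<'E'
from h import *
s,p=wrist(); save('w7',p)
print(s['position'],s['tcp_rot'].round(3).tolist(),s['opening'])
hsv=cv2.cvtColor(p['pixels'],cv2.COLOR_RGB2HSV).astype(int);H,S,V=hsv[...,0],hsv[...,1],hsv[...,2]
b=((S<45)&(V>90)).astype(np.uint8);b[265:]=0
cs,_=cv2.findContours(cv2.morphologyEx(b,cv2.MORPH_OPEN,np.ones((3,3))),cv2.RETR_EXTERNAL,cv2.CHAIN_APPROX_NONE)
c=max(cs,key=cv2.contourArea)[:,0,:]
w=np.array([(s['tcp_rot'].T@(onz(p,q,.010)-s['position']))[:2]*1000 for q in c]);r=cv2.minAreaRect(w.astype(np.float32))
print('tool frame',cv2.boxPoints(r).round(1).tolist(),r[2])
E
```

```text
[ 0.51472123 -0.19337513  0.09705088] [[-0.956, 0.293, -0.001], [0.293, 0.956, 0.002], [0.001, 0.001, -1.0]] 0.8380849683474221
tool frame [[-5.0, -34.099998474121094], [57.29999923706055, -34.20000076293945], [57.400001525878906, 25.799999237060547], [-5.0, 25.799999237060547]] 89.95853424072266
```

View pics/w7.png

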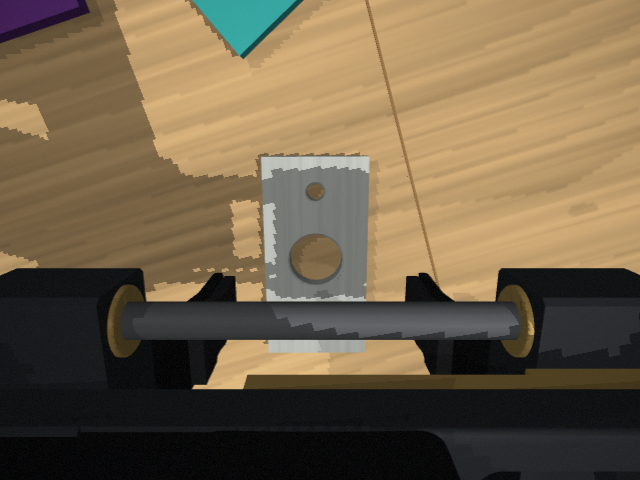

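The steel template lies square between the fingers: its hole is at (316,258) and its centre is about 4 mm to the left. I correct for that and grip.

Request:
jog_arm --rows "1 -0.005 -0.008 0 0 0 0;1 -0.005 -0.008 0.03 0 0 0;1 -0.005 -0.008 0.07 0 0 0;1 -0.005 -0.008 0.11 0 0 0;1 -0.005 -0.008 0.135 0 0 0;1 -0.005 -0.008 0.143 0 0 0;1 -0.005 -0.008 0.143 0 0 0;0 -0.005 -0.008 0.143 0 0 0;0 -0.005 -0.008 0.143 0 0 0;0 -0.005 -0.008 0.143 0 0 0;0 -0.005 -0.008 0.143 0 0 0;0 -0.005 -0.008 0.143 0 0 0;0 -0.005 -0.008 0.143 0 0 0;0 -0.005 -0.008 0.143 0 0 0"

```text
time_s: 25.05
position: [0.5168, -0.1987, 0.0265]
tcp_rot: [[-0.956, 0.294, 0.001], [0.294, 0.956, 0.001], [-0.001, 0.001, -1.0]]
force: [1.4, 4.3, 6.4]
opening: 0.68
grasp_force: 30.0
```

Request:
jog_arm --rows "0 0 0 -0.03 0 0 0;0 0 0 -0.08 0 0 0;0 0.02 0.04 -0.14 0 0 0;0 0.04 0.11 -0.15 0 0 -0.05;0 0.06 0.18 -0.15 0 0 -0.1;0 0.08 0.26 -0.15 0 0 -0.15;0 0.1 0.34 -0.15 0 0 -0.2;0 0.12 0.42 -0.15 0 0 -0.249;0 0.14 0.5 -0.15 0 0 -0.249;0 0.163 0.58 -0.15 0 0 -0.249;0 0.163 0.64 -0.15 0 0 -0.249;0 0.163 0.68 -0.15 0 0 -0.249;0 0.163 0.69 -0.14 0 0 -0.249;0 0.163 0.69 -0.12 0 0 -0.249;0 0.163 0.69 -0.1 0 0 -0.249;0 0.163 0.69 -0.085 0 0 -0.249;0 0.163 0.69 -0.076 0 0 -0.249;0 0.163 0.69 -0.072 0 0 -0.249;0 0.163 0.69 -0.072 0 0 -0.249"

```text
time_s: 26.63
position: [0.539, 0.1534, 0.0609]
tcp_rot: [[-0.995, 0.103, -0.002], [0.103, 0.995, -0.0], [0.002, -0.0, -1.0]]
force: [0.5, 0.4, -5.8]
opening: 0.682
grasp_force: 30.0
```

```bash
python3 -c "
from h import *
s=bot.read_state();print(cf(s['position']),s['force'],s['position'],s['opening'],np.degrees(np.arctan2(*s['tcp_rot'][[1,0],0])))"
```

```text
[-66.94857027 -51.82814464] [ 0.50467601  0.42435771 -5.77729336] [0.53897852 0.15342821 0.06086026] 0.6815811566117397 174.0888249249069
```

Request:
jog_arm --rows "0 -0.003 0 0.001 0 0 0;0 -0.006 0 0.002 0 0 0;0 -0.009 0 0.003 0 0 0;0 -0.01 0 0.003 0 0 0;0 -0.01 0 0.003 0 0 0"

```text
time_s: 27.05
position: [0.545, 0.154, 0.0606]
tcp_rot: [[-0.995, 0.101, 0.001], [0.101, 0.995, 0.0], [-0.001, 0.0, -1.0]]
force: [0.1, -0.1, -4.8]
opening: 0.682
grasp_force: 30.0
```

Request:
jog_arm --rows "0 -0.001 0 0 0 0 0;0 -0.002 0 0 0 0 0;0 -0.002 0 0 0 0 0"

```text
time_s: 27.3
position: [0.5456, 0.154, 0.0604]
tcp_rot: [[-0.995, 0.101, 0.0], [0.101, 0.995, -0.0], [-0.0, 0.0, -1.0]]
force: [-0.1, 0.5, -5.3]
opening: 0.679
grasp_force: 30.0
```

Request:
jog_arm --rows "0 -0.001 0 0 0 0 0;0 -0.002 0 0 0 0 0;0 -0.002 0 0 0 0 0"

```text
time_s: 27.55
position: [0.5466, 0.1538, 0.0603]
tcp_rot: [[-0.995, 0.101, 0.0], [0.101, 0.995, 0.0], [-0.0, 0.0, -1.0]]
force: [0.5, -0.0, -4.2]
opening: 0.679
grasp_force: 30.0
```

Request:
jog_arm --rows "0 -0.001 0 0.001 0 0 0;0 -0.002 0 0.002 0 0 0;0 -0.002 0 0.002 0 0 0"

```text
time_s: 27.8
position: [0.5476, 0.1537, 0.0592]
tcp_rot: [[-0.995, 0.101, 0.0], [0.101, 0.995, -0.0], [-0.0, 0.0, -1.0]]
force: [-0.2, 0.1, -5.7]
opening: 0.684
grasp_force: 30.0
```

Request:
jog_arm --rows "0 -0.001 0 0 0 0 0;0 -0.002 0 0 0 0 0;0 -0.002 0 0 0 0 0"

```text
time_s: 28.05
position: [0.5477, 0.1537, 0.0591]
tcp_rot: [[-0.995, 0.102, -0.002], [0.102, 0.995, 0.0], [0.002, -0.0, -1.0]]
force: [-1.2, 0.8, -5.0]
opening: 0.684
grasp_force: 30.0
```

Request:
jog_arm --rows "0 0.001 0 0.001 0 0 0;0 0.001 0 0.002 0 0 0;0 0.001 0 0.002 0 0 0"

```text
time_s: 28.3
position: [0.5477, 0.1537, 0.0586]
tcp_rot: [[-0.995, 0.101, -0.0], [0.101, 0.995, 0.0], [0.0, -0.0, -1.0]]
force: [-2.2, 0.6, -2.2]
opening: 0.681
grasp_force: 30.0
```

Request:
jog_arm --rows "0.8 0 0 0 0 0 0;0.8 0 0 0 0 0 0;0.8 0 0 0 0 0 0;0.8 0 0 -0.02 0 0 0;0.8 0 0 -0.06 0 0 0;0 0 -0.05 -0.07 0 0 0;0 0 -0.1 -0.07 0 0 0;0 0 -0.105 -0.06 0 0 0;0 0 -0.105 -0.05 0 0 0;0 0 -0.105 -0.05 0 0 0;0 0 -0.105 -0.05 0 0 0;0 0 -0.105 -0.05 0 0 0;0 0 -0.105 -0.05 0 0 0;0 0 -0.105 -0.05 0 0 0;0 0 -0.105 -0.05 0 0 0;0 0 -0.105 -0.05 0 0 0;0 0 -0.105 -0.05 0 0 0"

```text
time_s: 29.72
position: [0.5426, 0.1016, 0.0833]
tcp_rot: [[-0.995, 0.101, 0.0], [0.101, 0.995, -0.0], [-0.0, 0.0, -1.0]]
force: [0.5, 0.1, -0.4]
opening: 0.03
grasp_force: 0.0
```

```bash
python3 -c "
from h import *
s,p=wrist();save('w8',p);print(cf(s['position']),s['position'],s['opening'],s['force'])"
```

```text
[ -57.9696215 -103.0197272] [0.5426478  0.10158483 0.0833163 ] 0.029813832779773092 [ 0.53770677  0.114806   -0.44507938]
```

View pics/w8.png

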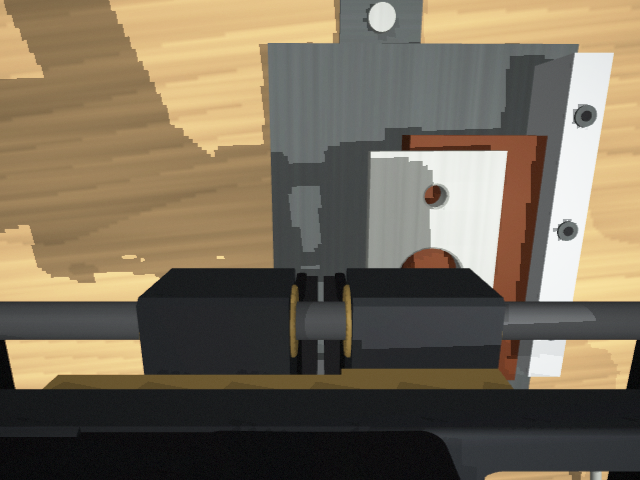

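The template lies flat on the blanks at (435,210), with about an 18 mm gap to the long fence. I push it home.

Request:
jog_arm --rows "0 0.005 0 0.02 0 0 0;0 0.005 0 0.04 0 0 0;0 0.005 0 0.052 0 0 0;0 0.005 0 0.052 0 0 0;0 0.005 0.008 0.052 0 0 0;0 0.005 0.016 0.052 0 0 0;0 0.005 0.022 0.052 0 0 0;0 0.005 0.027 0.052 0 0 0;0 0.005 0.032 0.052 0 0 0;0 0.005 0.037 0.052 0 0 0;0 0.005 0.042 0.052 0 0 0;0 0.005 0.047 0.052 0 0 0;0 0.005 0.052 0.052 0 0 0;0 0.005 0.057 0.052 0 0 0;0 0.005 0.062 0.052 0 0 0;0 0.005 0.062 0.052 0 0 0"

```text
time_s: 31.1
position: [0.5435, 0.1324, 0.0576]
tcp_rot: [[-0.995, 0.101, 0.0], [0.101, 0.995, -0.0], [-0.0, -0.0, -1.0]]
force: [-0.3, -3.6, 1.7]
opening: 0.005
grasp_force: 1.8
```

Request:
jog_arm --rows "0 0 0.0015 0 0 0 0;0 0 0.003 0 0 0 0;0 0 0.003 0 0 0 0"

```text
time_s: 31.35
position: [0.5436, 0.1335, 0.0577]
tcp_rot: [[-0.995, 0.101, 0.0], [0.101, 0.995, -0.001], [-0.0, -0.001, -1.0]]
force: [-1.9, -5.6, 2.6]
opening: 0.006
grasp_force: 2.6
```

Request:
jog_arm --rows "0 0 0.0015 0 0 0 0;0 0 0.003 0 0 0 0;0 0 0.003 0 0 0 0"

```text
time_s: 31.6
position: [0.5437, 0.1349, 0.0576]
tcp_rot: [[-0.995, 0.101, 0.0], [0.101, 0.995, -0.001], [-0.0, -0.001, -1.0]]
force: [-0.3, -5.4, 2.7]
opening: 0.005
grasp_force: 2.7
```

Request:
jog_arm --rows "0 0 0.001 0 0 0 0;0 0 0.002 0 0 0 0;0 0 0.002 0 0 0 0"

```text
time_s: 31.85
position: [0.5438, 0.1359, 0.0576]
tcp_rot: [[-0.995, 0.101, 0.0], [0.101, 0.995, -0.001], [-0.0, -0.001, -1.0]]
force: [-0.2, -4.6, 2.5]
opening: 0.003
grasp_force: 2.8
```

Request:
jog_arm --rows "0 0 0.001 0 0 0 0;0 0 0.002 0 0 0 0;0 0 0.002 0 0 0 0"

```text
time_s: 32.1
position: [0.5439, 0.1366, 0.0576]
tcp_rot: [[-0.995, 0.101, 0.0], [0.101, 0.995, -0.001], [-0.0, -0.001, -1.0]]
force: [-0.5, -5.8, 3.3]
opening: 0.006
grasp_force: 3.2
```

Request:
jog_arm --rows "0 0 0.001 0 0 0 0;0 0 0.0015 0 0 0 0;0 0 0.0015 0 0 0 0"

```text
time_s: 32.35
position: [0.5439, 0.1367, 0.0576]
tcp_rot: [[-0.995, 0.1, -0.0], [0.1, 0.995, -0.002], [0.0, -0.002, -1.0]]
force: [-0.8, -9.1, 3.7]
opening: 0.003
grasp_force: 4.4
```

Request:
jog_arm --rows "0 0 0.001 0 0 0 0;0 0 0.0015 0 0 0 0;0 0 0.0015 0 0 0 0"

```text
time_s: 32.6
position: [0.5438, 0.1369, 0.0577]
tcp_rot: [[-0.995, 0.1, -0.001], [0.1, 0.995, -0.003], [0.0, -0.003, -1.0]]
force: [-1.1, -11.0, 4.0]
opening: 0.003
grasp_force: 5.5
```

Request:
jog_arm --rows "0 0 -0.008 0 0 0 0;0 0 -0.015 -0.02 0 0 0;0 0.02 -0.015 -0.06 0 0 0;0 0.09 0 -0.06 0 0 0;0 0.15 0.04 -0.06 0 0 0;0 0.174 0.074 -0.05 0 0 0;0 0.176 0.074 -0.02 0 0 0;0 0.176 0.074 0.01 0 0 0;0 0.176 0.074 0.03 0 0 0;0 0.176 0.074 0.038 0 0 0;0 0.176 0.074 0.038 0 0 0;0 0.171 0.074 0.038 0 0 0;0 0.166 0.074 0.038 0 0 0;0 0.161 0.074 0.038 0 0 0;0 0.157 0.074 0.038 0 0 0;0 0.157 0.074 0.038 0 0 0"

```text
time_s: 33.93
position: [0.4708, 0.1837, 0.0388]
tcp_rot: [[-0.995, 0.102, 0.002], [0.102, 0.995, 0.0], [-0.002, 0.001, -1.0]]
force: [0.5, 0.2, -0.1]
opening: 0.004
grasp_force: 0.0
```

```bash
python3 -c "
from h import *
s,p=wrist();save('w9',p);print(cf(s['position']),s['position'],s['opening'],s['force'])"
```

```text
[-137.8397604  -28.7489592] [0.47083522 0.18367223 0.03875246] 0.00424252997517147 [ 0.54680498  0.15977659 -0.08182769]
```

Request:
jog_arm --rows "0 -0.0015 0 0 0 0 0;0 -0.003 0 0 0 0 0;0 -0.003 0 0 0 0 0"

```text
time_s: 34.23
position: [0.4712, 0.1836, 0.0384]
tcp_rot: [[-0.995, 0.101, 0.0], [0.101, 0.995, 0.0], [-0.0, 0.0, -1.0]]
force: [0.1, 0.1, 0.7]
opening: 0.006
grasp_force: 0.0
```

Request:
jog_arm --rows "0 -0.0015 0 0 0 0 0;0 -0.003 0 0 0 0 0;0 -0.003 0 0 0 0 0"

```text
time_s: 34.48
position: [0.4717, 0.1835, 0.0382]
tcp_rot: [[-0.995, 0.101, -0.002], [0.101, 0.995, -0.0], [0.002, -0.0, -1.0]]
force: [-1.9, 0.4, 1.0]
opening: 0.01
grasp_force: 0.9
```

Request:
jog_arm --rows "0 -0.001 0 0 0 0 0;0 -0.002 0 0 0 0 0;0 -0.002 0 0 0 0 0"

```text
time_s: 34.73
position: [0.4718, 0.1834, 0.0382]
tcp_rot: [[-0.995, 0.101, -0.004], [0.101, 0.995, -0.0], [0.004, -0.001, -1.0]]
force: [-4.6, 2.0, 3.4]
opening: 0.003
grasp_force: 2.4
```

Request:
jog_arm --rows "0 -0.001 0 0 0 0 0;0 -0.002 0 0 0 0 0;0 -0.003 0 0 0 0 0;0 -0.003 0 0 0 0 0"

```text
time_s: 35.07
position: [0.4719, 0.1834, 0.0382]
tcp_rot: [[-0.995, 0.102, -0.006], [0.102, 0.995, -0.0], [0.006, -0.001, -1.0]]
force: [-6.7, 2.8, 6.0]
opening: 0.005
grasp_force: 3.6
```

Request:
jog_arm --rows "0 -0.001 0 0 0 0 0;0 -0.002 0 0 0 0 0;0 -0.003 0 0 0 0 0;0 -0.003 0 0 0 0 0"

```text
time_s: 35.4
position: [0.472, 0.1834, 0.0381]
tcp_rot: [[-0.995, 0.102, -0.009], [0.102, 0.995, -0.0], [0.009, -0.001, -1.0]]
force: [-8.7, 3.5, 7.7]
opening: 0.007
grasp_force: 4.6
```

Request:
jog_arm --rows "0 -0.001 0 0 0 0 0;0 -0.002 0 0 0 0 0;0 -0.003 0 0 0 0 0;0 -0.003 0 0 0 0 0"

```text
time_s: 35.73
position: [0.472, 0.1833, 0.0381]
tcp_rot: [[-0.995, 0.102, -0.012], [0.102, 0.995, -0.0], [0.012, -0.002, -1.0]]
force: [-11.2, 4.7, 8.5]
opening: 0.0
grasp_force: 5.6
```

Request:
jog_arm --rows "0 0.01 0 0 0 0 0;0 0.02 0 0 0 0 0;0 0.022 0 -0.02 0 0 0;0 0.022 0 -0.04 0 0 0;0 0.022 0 -0.04 0 0 0;0 0.016 0 -0.04 0 0 0;0 0.01 0 -0.04 0 0 0;0 0.005 0 -0.04 0 0 0;0 0.002 0 -0.04 0 0 0;0 0 0 -0.04 0 0 0;0 0 0 -0.04 0 0 0"

```text
time_s: 36.65
position: [0.4783, 0.1828, 0.058]
tcp_rot: [[-0.995, 0.102, -0.0], [0.102, 0.995, -0.0], [0.0, -0.0, -1.0]]
force: [-0.7, 0.5, 0.3]
opening: 0.008
grasp_force: 0.0
```

Request:
jog_arm --rows "0 -0.0015 0 0 0 0 0;0 -0.003 0 0 0 0 0;0 -0.003 0 0 0 0 0"

```text
time_s: 36.9
position: [0.4787, 0.1827, 0.0581]
tcp_rot: [[-0.995, 0.101, -0.002], [0.101, 0.995, -0.0], [0.002, -0.0, -1.0]]
force: [-2.0, -0.2, -0.3]
opening: 0.008
grasp_force: 0.7
```

Request:
jog_arm --rows "0 -0.0015 0 0 0 0 0;0 -0.003 0 0 0 0 0;0 -0.003 0 0 0 0 0"

```text
time_s: 37.15
position: [0.4787, 0.1827, 0.058]
tcp_rot: [[-0.995, 0.101, -0.005], [0.101, 0.995, -0.0], [0.005, -0.001, -1.0]]
force: [-4.9, 0.9, 1.9]
opening: 0.0
grasp_force: 2.4
```

Request:
jog_arm --rows "0 -0.001 0 0 0 0 0;0 -0.003 0 0 0 0 0;0 -0.004 0 0 0 0 0;0 -0.006 0 0 0 0 0;0 -0.006 0 0 0 0 0"

```text
time_s: 37.57
position: [0.4793, 0.1825, 0.058]
tcp_rot: [[-0.995, 0.102, -0.01], [0.102, 0.995, -0.0], [0.01, -0.001, -1.0]]
force: [-8.1, 2.7, 5.3]
opening: 0.005
grasp_force: 4.3
```

Request:
jog_arm --rows "0 0.005 0 0 0 0 0;0 0.015 0 0 0 0 0;0 0.03 0 0 0 0 0;0 0.06 0 -0.03 0 0 0;0 0.06 0 -0.08 0 0 0;0 0.06 -0.03 -0.14 0 0 0;0 0.06 -0.06 -0.2 0 0 0;0 0.02 -0.06 -0.24 0 0 0;0 0 -0.06 -0.26 0 0 0;0 0 -0.06 -0.26 0 0 0;0 0 -0.06 -0.26 0 0 0"

```text
time_s: 38.48
position: [0.4816, 0.1523, 0.1887]
tcp_rot: [[-0.995, 0.102, 0.002], [0.102, 0.995, 0.0], [-0.002, 0.0, -1.0]]
force: [0.3, 0.5, -0.4]
opening: 0.002
grasp_force: 0.0
```

```bash
python3 - <<'E'
from h import *
s,p=wrist(); print(cf(s['position']),s['opening'])
save('wf',p)
hsv=cv2.cvtColor(p['pixels'],cv2.COLOR_RGB2HSV).astype(int);H,S,V=hsv[...,0],hsv[...,1],hsv[...,2]
print(proj(p,np.array([*C,.042])),proj(p,np.array([*(C-.120*ex-.06*ey),.042])))
E
```

```text
[-123.95017459  -58.84484369] 0.0017146847679037742
[394.34884101 382.53585665] [320.05040205 237.76346206]
```

View pics/wf.png

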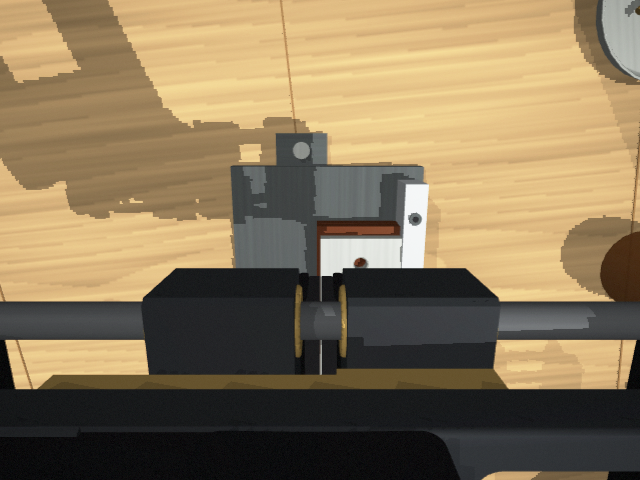

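The final view matches: the template's corner at (320,237) is where I predicted it, and the stack sits square against the fence at (402,235). Handing in.

```bash
python3 -c "
from h import *
print(bot.hand_in())"
```

```text
the job is handed in; nothing more can be done
None
```

Both blanks and the template on top are in the fixture, pushed gently against both fences and released, and the job is handed in at about 38 s of the 72 s; no verdict came back, and at one point the shut fingers pressed down on the first blank with about 44 N without visibly shifting it.

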